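# Capacitors in order of height

### The job

Put the four capacitors away in the foam strip, one in each nest and in order of height, with the tallest next to the red end block and the shortest farthest from it. Stand each one upright and fully down in its pocket; set them down rather than dropping them, do not knock any over, and leave the circuit board where it lies.

Things in the scene. Friction and masses are not known exactly. Their poses are not given: they have to be found in the camera images.
- cap_blue_mid (a point): blue capacitor: an upright blue cylinder 35 mm in diameter and 100 mm tall with a grey top and two small brass terminals (3 mm higher), standing on the bench at the start; the point is its centre, 50 mm above its flat underside, z up its axis
- cap_black_mid (a point): black capacitor: an upright black cylinder 35 mm in diameter and 85 mm tall with a grey top and two small brass terminals (3 mm higher), standing on the bench at the start; the point is its centre, 42.5 mm above its flat underside, z up its axis
- cap_green_mid (a point): green capacitor: an upright green cylinder 35 mm in diameter and 70 mm tall with a grey top and two small brass terminals (3 mm higher), standing on the bench at the start; the point is its centre, 35 mm above its flat underside, z up its axis
- cap_orange_mid (a point): orange capacitor: an upright orange cylinder 35 mm in diameter and 55 mm tall with a grey top and two small brass terminals (3 mm higher), standing on the bench at the start; the point is its centre, 27.5 mm above its flat underside, z up its axis
- nest_a: one of four identical fixed dark foam blocks, 60 x 60 x 20 mm, in a row on the strip; its letter says nothing of its place in the row. Round yellow-floored pocket in its top: 39 mm wide, 12 mm deep, mouth bevelled by 6 mm, so a can up to about 6 mm off centre slips home (grip cans by the upper part). Origin: centre of its underside; pocket floor 8 mm, top 20 mm above it. x across the row, y along it
- nest_b: one of four identical fixed dark foam blocks, 60 x 60 x 20 mm, in a row on the strip; its letter says nothing of its place in the row. Round yellow-floored pocket in its top: 39 mm wide, 12 mm deep, mouth bevelled by 6 mm, so a can up to about 6 mm off centre slips home (grip cans by the upper part). Origin: centre of its underside; pocket floor 8 mm, top 20 mm above it. x across the row, y along it
- nest_c: one of four identical fixed dark foam blocks, 60 x 60 x 20 mm, in a row on the strip; its letter says nothing of its place in the row. Round yellow-floored pocket in its top: 39 mm wide, 12 mm deep, mouth bevelled by 6 mm, so a can up to about 6 mm off centre slips home (grip cans by the upper part). Origin: centre of its underside; pocket floor 8 mm, top 20 mm above it. x across the row, y along it
- nest_d: one of four identical fixed dark foam blocks, 60 x 60 x 20 mm, in a row on the strip; its letter says nothing of its place in the row. Round yellow-floored pocket in its top: 39 mm wide, 12 mm deep, mouth bevelled by 6 mm, so a can up to about 6 mm off centre slips home (grip cans by the upper part). Origin: centre of its underside; pocket floor 8 mm, top 20 mm above it. x across the row, y along it
- tag_red: red block 50 x 22 x 20 mm fixed at one end of the strip (a fixed aluminium bar 72 x 420 mm, 6 mm thick, on the bench); a white block alike marks the other end. Origin: centre of its underside, on the bar. The four nests follow it in a row, about 65, 145, 225 and 305 mm away
- board: white circuit board 70 x 54 mm, 15 mm high with its black connectors, lying loose on the bench among the capacitors; not part of the job. Origin at the centre of its underside, x along its length

How it is judged:
By the outcome, as a careful person would: the job done as asked, in the order asked, and still so for the second after the job is handed in, with the robot touching nothing.
It also fails if it takes over 96 s, if anything falls off the work surface, if the arm or the gripper's body presses on something with over 40 N, if the wrist force passes 120 N, or if a joint passes its speed limit or range.

### The arm

A 6-joint arm with a two-finger parallel gripper is mounted at the origin on the work surface. World frame = base frame: x ahead of the robot, y to its left, z up, the work surface at z = 0. Lengths are in m, angles in degrees, forces in N, time in s.
With the tool pointing down it reaches from about 0.25 to 0.725 m from the base axis. Payload 9.7 kg.
Tool frame: the origin (TCP) lies at the very end of the fingers, on their centre line; the grasp point (between the pads) lies 19 mm behind it; z points along the fingers, y is the direction in which the jaws open and shut (so a half turn about z gives the same grasp; the last joint's range is limited). The gripper opens to 85 mm and grips with 20 to 120 N. Pads are 22 mm wide; open, the fingers measure 114 mm over their backs; the gripper's body (76 mm by 85 mm) begins 54 mm behind the grasp point. The pads swing forward as they close: fully open they stand 13 mm farther back than shut.
Start: joints at [-71.391, 4.979, 10.078, 95.1, 0, 90], TCP at [0.176, -0.521, 0.205] pointing down, gripper open.
Joint ranges: [-179.16, 179.16], [-48.56, 103.87], [-65.8, 70.77], [-126.05, 130.52], [-82.76, 87.17], [-180, 180]. Speed limits (degrees/s): [127.2, 127.2, 147.25, 180, 180, 180].

### API

Orientations are given as [roll, pitch, yaw] about the fixed x, y, z axes, in that order (R = Rz(yaw) Ry(pitch) Rx(roll)).
In Python, from workcell import bot gives the robot as it stands. The module is installed in compiled form; this text tells all that it offers.
- The arm moves only by the tool arm_command, never from a script. Its argument "increments" is a list of rows, each a list of 7 numbers: the gripper command: -1 is fully open, 1 is shut, values between are in proportion, then the shift along the tool's x, y, z in cm, then the turn, a rotation vector about the tool's x, y, z in degrees. In form: [[gripper, x, y, z, rx, ry, rz], ...]. A call has 1 to 10 rows; each row shifts and turns the commanded pose from where the row before left it, along the tool's axes as they then stand; what a row does not reach is not made up. A row lasts 1/8 s, in which the tool goes at most 62.5 mm and 10.7 degrees, less where a joint would pass 70% of its speed; a pose out of reach is approached as far as the arm can. A call is refused whole if a number of a shift passes 6.25 or a number of a turn 10.7, either way. A call with a gripper value outside its range is refused whole. The fingers move at their own pace and stop on an object; "grip_force" is the grip in N (left out, the last holds). Time passes only in rows, so rows that do not move let the fingers close. It gives the time, the measured TCP pose, the force and the opening at its end, in the units of the state.
- bot.get_obs(): the state, without advancing time (a new reading comes with each control period).
- bot.camera(name): name is "scene" or "top"; returns a dict with "color" (384x512x3 uint8, red, green, blue), "fx", "fy", "cx", "cy" (pixels), "k1" (the pictures are not rectified: a ray, as slopes to the right and down, at radius r is drawn at 1 + k1 r^2 times it, then the intrinsics apply), "origin" and "attitude" of the camera in the world. Camera axes: x right, y up, looking along -z (the intrinsics and any distortion apply to the point x, -y, -z); pixel columns grow to the right and rows downward; lengths in m; the calibration is good to about 2 mm. A picture is of the moment at which its call begins. There is no depth.
- bot.job_done(): hands the job in, once; it reports no verdict.
The state is a dict: "time": time; "q": joint angles; "qd": joint speeds; "joint_efforts": joint torques, N m; "ee_pos": TCP position; "tcp_rot": TCP orientation; "wrist_force": force on the tool from outside, world axes, zero at the start; "torque": the same for the moment, N m; "opening": finger opening in m.
Only numpy, scipy, OpenCV 4.12 (cv2) and the standard library are available. Lean on these libraries where they do the work, as an engineer would, in place of code of your own. Each camera call takes 0.05 s, during which the arm holds its last target. There are 200 camera calls.

## Working session

There is one attempt and no reset: what is moved stays moved. The work goes in short steps, Python scripts to look and compute and a tool call to move; the robot and the scene stay as the last step left them, time stands still between calls to the robot, and variables do not carry over. Pictures are saved under pics/ and viewed, about 12 in all and at most 16, crops included, and the job is handed in when it is done.

Besides the shell and the picture viewer there is one more tool, called after "Request:" as name(argument=value, ...), one argument or row to a line, values as JSON. arm_command: Moves the arm, as the interface text tells. Its arguments: {"type":"object","properties":{"increments":{"type":"array"},"grip_force":{"type":"number"}},"required":["increments"]}

```bash
mkdir -p pics; python3 - <<'E'
from workcell import bot
import cv2
print(bot.get_obs())
for n in("scene","top"):
    c=bot.camera(n); cv2.imwrite(f"pics/{n}0.png",cv2.resize(c["color"][:,:,::-1],(768,576),interpolation=cv2.INTER_CUBIC))
    print({k:v for k,v in c.items() if k!="color"})
E
```

```text
{'time': 0.0, 'q': array([-7.13905731e+01,  5.01040273e+00,  1.00344912e+01,  9.50995669e+01,
       -1.32942045e-03,  8.99990296e+01]), 'qd': array([-0.01664398, -0.03737979, -0.04403752,  0.03075055, -0.02436873,
       -0.01903701]), 'joint_efforts': array([-1.93142077e-03, -5.20385170e+01,  4.64807796e+01,  1.62165973e-02,
       -9.02124020e-05,  5.19289145e-06]), 'ee_pos': array([ 0.17542192, -0.52099477,  0.20399012]), 'tcp_rot': array([-1.79924521e+02,  1.32814095e-03,  1.86103991e+01]), 'wrist_force': array([ 0.20676124, -0.13703265, -0.6193121 ]), 'torque': array([0.0691535 , 0.00025934, 0.03423239]), 'opening': 0.08537020650935398}
{'fx': 405.03686583163034, 'fy': 405.03686583163034, 'cx': 260.1502913433183, 'cy': 190.2913512292811, 'k1': -0.031619672920005566, 'origin': array([ 0.92993837, -0.57506418,  0.77712481]), 'attitude': array([44.31966053,  0.55429282, 32.1581842 ])}
{'fx': 375.06164032702594, 'fy': 375.06164032702594, 'cx': 253.62616645607687, 'cy': 192.02867847890286, 'k1': -0.12236038183705424, 'origin': array([0.34866785, 0.0216793 , 1.0115057 ]), 'attitude': array([ 12.93206406,   0.34152065, -95.52979538])}
```

View pics/top0.png

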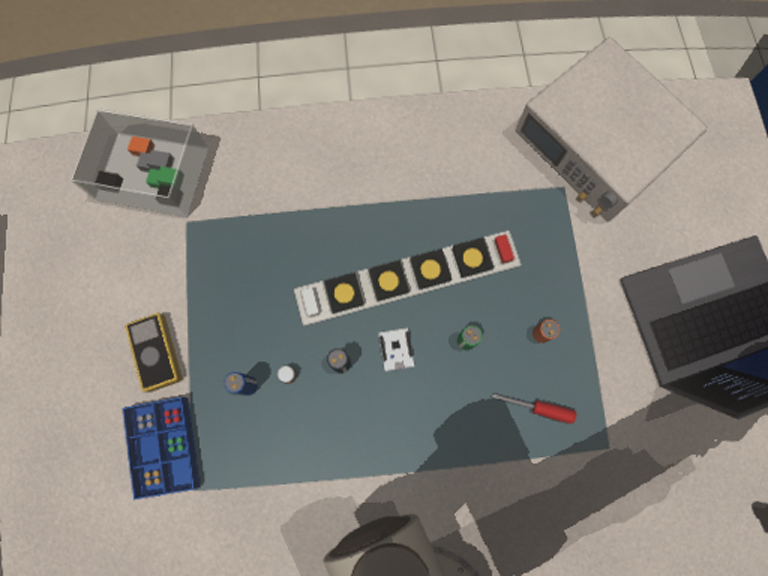

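View pics/scene0.png

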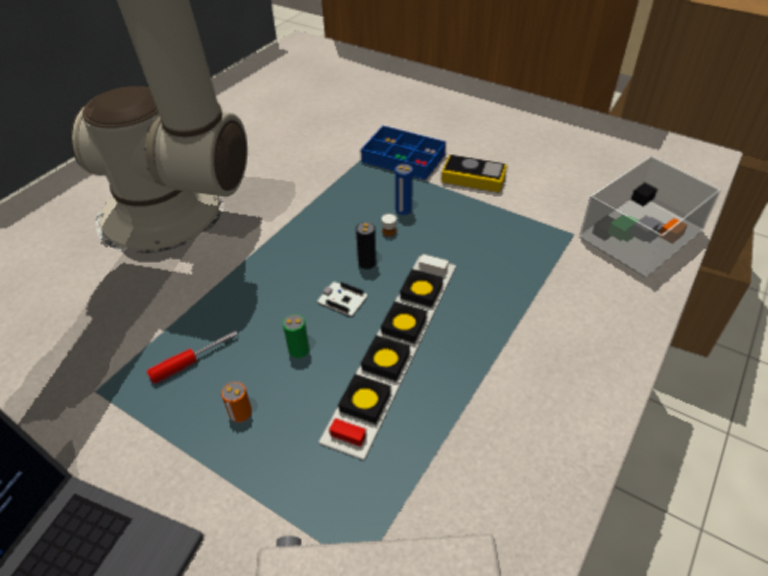

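The top view shows the cans' tops, blue (236,383), black (339,359), green (471,336) and orange (548,329). The pockets are at (344,293) to (472,257), with the red block on the right at (505,248). A loose white-capped bottle stands between blue and black at (286,374). I'll enlarge this to measure.

```bash
cat > h.py <<'E'
import numpy as np,cv2
from scipy.spatial.transform import Rotation as R
from workcell import bot
def ray(c,u,v):
    K=np.array([[c["fx"],0,c["cx"]],[0,c["fy"],c["cy"]],[0,0,1]])
    p=cv2.undistortPoints(np.array([[[u,v]]],float),K,np.array([c["k1"],0,0,0,0]))[0,0]
    return R.from_euler("xyz",c["attitude"],degrees=True).apply([p[0],-p[1],-1])
def at(c,u,v,z):
    d=ray(c,u,v);o=np.array(c["origin"]);return o+d*(z-o[2])/d[2]
def proj(c,P):
    p=R.from_euler("xyz",c["attitude"],degrees=True).inv().apply(np.array(P)-c["origin"])
    x,y=p[...,0]/-p[...,2],-p[...,1]/-p[...,2];s=1+c["k1"]*(x*x+y*y)
    return np.stack([c["cx"]+c["fx"]*x*s,c["cy"]+c["fy"]*y*s],-1)
E
python3 - <<'E'
from h import *
t=bot.camera("top")["color"][:,:,::-1]; s=bot.camera("scene")["color"][:,:,::-1]
# top crops x5
a=cv2.resize(t[200:280,140:300],None,fx=5,fy=5,interpolation=cv2.INTER_CUBIC)
b=cv2.resize(t[190:270,240:400],None,fx=5,fy=5,interpolation=cv2.INTER_CUBIC)
cv2.imwrite("pics/topl.png",a);cv2.imwrite("pics/topr.png",b)
cv2.imwrite("pics/sc.png",cv2.resize(s[100:290,135:310],None,fx=3.15,fy=3.15,interpolation=cv2.INTER_CUBIC))
E
```

```text
(no output)
```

View pics/topl.png

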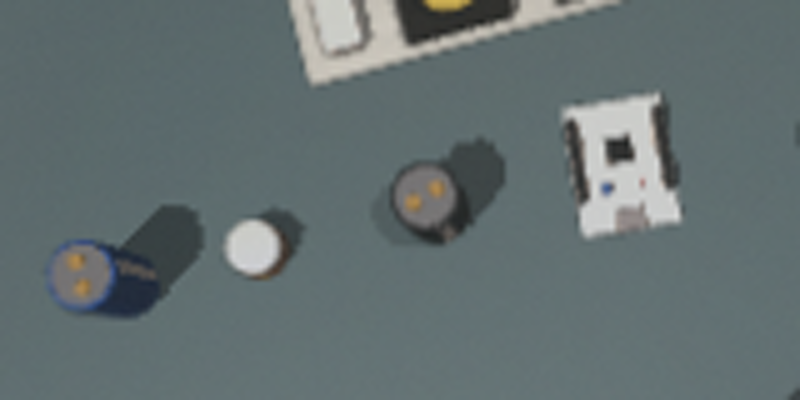

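View pics/topr.png

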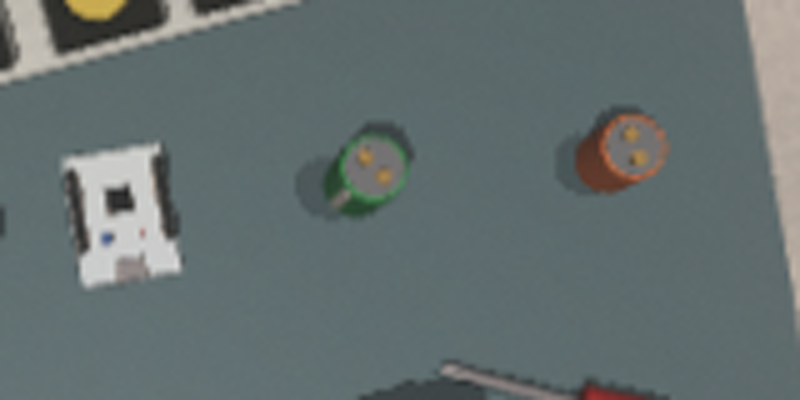

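View pics/sc.png

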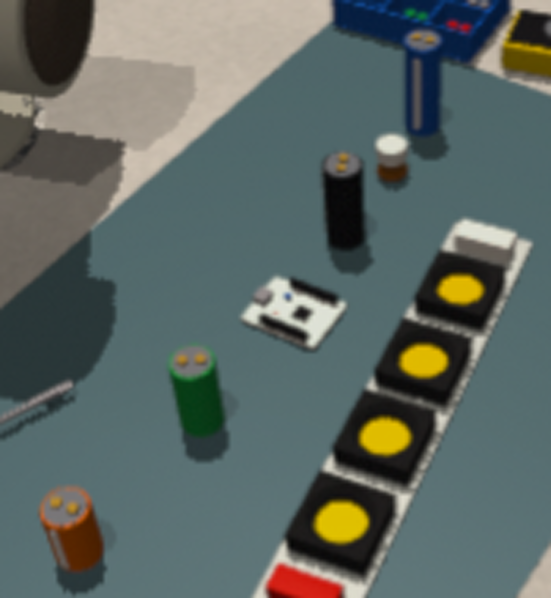

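Can tops read from the crops: top-left crop has blue (82,276) and black (426,195), top-right has green (375,168) and orange (633,148). In the scene crop they are (423,41), (343,163), (194,360) and (68,503). Next I'll triangulate them and find the nests from their yellow floors.

```bash
python3 - <<'E'
from h import *
t=bot.camera("top");s=bot.camera("scene")
f=lambda u,v,k,ox,oy:((u+.5)/k-.5+ox,(v+.5)/k-.5+oy)
T=dict(blue=f(82,276,5,140,200),black=f(426,195,5,140,200),green=f(375,168,5,240,190),orange=f(633,148,5,240,190))
S={k:f(*v,3.15,135,100) for k,v in dict(blue=(423,41),black=(343,163),green=(194,360),orange=(68,503)).items()}
H=dict(blue=.1,black=.085,green=.07,orange=.055)
for k in T:
    a=at(t,*T[k],H[k]);b=at(s,*S[k],H[k])
    print(k,a.round(4),b.round(4),"r",np.hypot(*a[:2]).round(3))
def yel(c,box):
    h=cv2.cvtColor(c["color"],cv2.COLOR_RGB2HSV);m=cv2.inRange(h,(20,130,90),(35,255,255))
    n,l,st,ce=cv2.connectedComponentsWithStats(m)
    return [ (at(c,*ce[i],.014).round(4),st[i,4]) for i in range(1,n) if st[i,4]>60 and box[0]<ce[i][0]<box[1] and box[2]<ce[i][1]<box[3]]
print(*yel(t,(200,350,150,215)),sep="\n");print(*yel(s,(210,310,170,290)),sep="\n")
h=cv2.cvtColor(t["color"],cv2.COLOR_RGB2HSV);m=cv2.inRange(h,(170,150,80),(180,255,255))|cv2.inRange(h,(0,150,80),(5,255,255))
m[:, :325]=0;m[:,350:]=0;m[200:]=0;m[:140]=0;y,x=np.nonzero(m);print("red",at(t,x.mean(),y.mean(),.02),len(x))
print(at(t,*f(254,247,5,140,200),.04),"bottle")
E
```

```text
blue [0.4248 0.2584 0.1   ] [0.4278 0.2588 0.1   ] r 0.497
black [0.4504 0.089  0.085 ] [0.4509 0.092  0.085 ] r 0.459
green [ 0.4686 -0.1396  0.07  ] [ 0.4713 -0.1365  0.07  ] r 0.489
orange [ 0.4671 -0.2781  0.055 ] [ 0.4689 -0.2743  0.055 ] r 0.544
(array([ 0.6191, -0.169 ,  0.014 ]), np.int32(137))
(array([ 0.6047, -0.0884,  0.014 ]), np.int32(141))
(array([ 0.5904, -0.0096,  0.014 ]), np.int32(143))
(array([0.5757, 0.0734, 0.014 ]), np.int32(142))
(array([0.5755, 0.0768, 0.014 ]), np.int32(117))
(array([ 0.5897, -0.0064,  0.014 ]), np.int32(137))
(array([ 0.6042, -0.0859,  0.014 ]), np.int32(164))
(array([ 0.6189, -0.1666,  0.014 ]), np.int32(190))
red [ 0.62919305 -0.22864038  0.02      ] 123
[0.43675411 0.18328183 0.04      ] bottle
```

Both cameras agree to about 3 mm, so I'll use the averages. I'll fix yaw at 10°, which lines the tool axes up with the row, and start with blue.

```bash
cat >> h.py <<'E'
def go(x,y,z,yaw=10):
    o=bot.get_obs();M=R.from_euler("xyz",o["tcp_rot"],degrees=True)
    d=M.inv().apply(np.array([x,y,z])-o["ee_pos"])*100
    w=(M.inv()*R.from_euler("xyz",[180,0,yaw],degrees=True)).as_rotvec(degrees=True)
    print("t",o["time"],"pos",o["ee_pos"].round(4),"rot",o["tcp_rot"].round(2),"F",o["wrist_force"].round(1),"open",round(o["opening"],4),"\n d cm",d.round(2),"w",w.round(2))
E
echo ok
```

```text
ok
```

Request:
arm_command(
  increments=[
    [-1, 0, 0, 0, 0, 0, 8.6],
    [-1, 2.4, -4.5, 0, 0, 0, 0],
    [-1, 2.4, -4.5, 0, 0, 0, 0],
    [-1, 2.4, -4.5, 0, 0, 0, 0],
    [-1, 2.4, -4.5, 0, 0, 0, 0],
    [-1, 2.4, -4.5, 0, 0, 0, 0],
    [-1, 2.4, -4.5, 0, 0, 0, 0],
    [-1, 2.4, -4.5, 0, 0, 0, 0],
    [-1, 2.4, -4.5, 0, 0, 0, 0],
  ],
  grip_force=40,
)

```text
time: 1.42
ee_pos: [0.3022, -0.1319, 0.2048]
tcp_rot: [180.0, -0.0, 10.0]
wrist_force: [0.1, -0.2, -1.0]
opening: 0.0851
```

Request:
arm_command(
  increments=[
    [-1, 2.4, -4.5, 0, 0, 0, 0],
    [-1, 2.4, -4.5, 0, 0, 0, 0],
    [-1, 2.4, -4.5, 0, 0, 0, 0],
    [-1, 2.4, -4.5, 0, 0, 0, 0],
    [-1, 2.4, -4.5, 0, 0, 0, 0],
    [-1, 2.4, -4.5, 0, 0, 0, 0],
    [-1, 2.4, -4.5, 0, 0, 0, 0],
    [-1, 2.4, -4.5, 0, 0, 0, 0],
    [-1, 0, 0, 0, 0, 0, 0],
    [-1, 0, 0, 0, 0, 0, 0],
  ],
)

```text
time: 2.68
ee_pos: [0.4436, 0.1604, 0.2098]
tcp_rot: [-175.7, 0.1, 17.1]
wrist_force: [-0.5, 0.8, 0.2]
opening: 0.0856
```

```bash
python3 -c "
from h import *
go(.4263,.2586,.06)"
```

```text
t 2.675 pos [0.4436 0.1604 0.2098] rot [-1.7567e+02  1.0000e-01  1.7070e+01] F [-0.5  0.8  0.2] open 0.0856 
 d cm [ 1.25 -8.74 15.69] w [-4.32  0.37  7.06]
```

Speed clipping left the tool short of the target and slightly turned, so I'll correct that.

Request:
arm_command(
  increments=[
    [-1, 0, 0, 0, -4.3, 0.4, 7.0],
    [-1, 0.3, -2.1, 0, 0, 0, 0],
    [-1, 0.3, -2.2, 0, 0, 0, 0],
    [-1, 0.3, -2.2, 0, 0, 0, 0],
    [-1, 0.3, -2.2, 0, 0, 0, 0],
    [-1, 0, 0, 0, 0, 0, 0],
  ],
)

```text
time: 3.42
ee_pos: [0.4555, 0.1624, 0.2141]
tcp_rot: [-176.0, 0.0, 17.1]
wrist_force: [-0.2, 0.4, -0.5]
opening: 0.0854
```

```bash
python3 -c "
from h import *
go(.4263,.2586,.06);print(bot.get_obs()['q'])"
```

```text
t 3.425 pos [0.4555 0.1624 0.2141] rot [-1.7604e+02  1.0000e-02  1.7130e+01] F [-0.2  0.4 -0.5] open 0.0854 
 d cm [ 0.04 -8.96 16.07] w [-3.96  0.26  7.13]
[ 17.07378384  -3.94612493   2.05483593  96.01695649   3.96277115
 179.94136719]
```

The last joint is at its limit: it runs as q1+180−yaw. I'll use yaw 100 instead, with the jaws across the row, which keeps that joint mid-range.

Request:
arm_command(
  increments=[
    [-1, 0, 0, 0, -4.0, 0.2, 0],
    [-1, 0, 0, 0, 0, 0, -10.4],
    [-1, 0, 0, 0, 0, 0, -10.4],
    [-1, 0, 0, 0, 0, 0, -10.4],
    [-1, 0, 0, 0, 0, 0, -10.4],
    [-1, 0, 0, 0, 0, 0, -10.4],
    [-1, 0, 0, 0, 0, 0, -10.4],
    [-1, 0, 0, 0, 0, 0, -10.3],
    [-1, 0, 0, 0, 0, 0, -10.2],
    [-1, 0, 0, 0, 0, 0, 0],
  ],
)

```text
time: 4.68
ee_pos: [0.4591, 0.1506, 0.2141]
tcp_rot: [179.9, -0.5, 100.8]
wrist_force: [-0.1, -0.6, -0.8]
opening: 0.0852
```

```bash
python3 -c "
from h import *
go(.4263,.2586,.06);print(bot.get_obs()['q'])"
```

```text
t 4.675 pos [0.4591 0.1506 0.2141] rot [179.87  -0.46 100.77] F [-0.1 -0.6 -0.8] open 0.0852 
 d cm [11.1  -1.24 15.5 ] w [-0.27 -0.46 90.77]
[17.87691157 -4.14448742  1.94988448 95.91101378  0.44390373 97.11155641]
```

Request:
arm_command(
  increments=[
    [-1, 2.8, -0.3, 0, 0, 0, 0.8],
    [-1, 2.8, -0.3, 0, 0, 0, 0],
    [-1, 2.8, -0.3, 0, 0, 0, 0],
    [-1, 2.7, -0.3, 0, 0, 0, 0],
    [-1, 0, 0, 0, 0, 0, 0],
    [-1, 0, 0, 0, 0, 0, 0],
  ],
)

```text
time: 5.42
ee_pos: [0.4276, 0.2574, 0.215]
tcp_rot: [179.9, -0.5, 99.9]
wrist_force: [0.3, -0.8, 0.5]
opening: 0.0851
```

```bash
sed -i 's/yaw=10)/yaw=100)/' h.py; python3 -c "
from h import *
go(.4263,.2586,.06)"
```

```text
t 5.425 pos [0.4276 0.2574 0.215 ] rot [179.87  -0.45  99.92] F [ 0.3 -0.8  0.5] open 0.0851 
 d cm [ 0.02 -0.15 15.5 ] w [ 0.13 -0.45 -0.08]
```

Request:
arm_command(
  increments=[
    [-1, 0, 0, 0, 0.1, -0.5, 0],
    [-1, 0, 0, 3.5, 0, 0, 0],
    [-1, 0, 0, 3.5, 0, 0, 0],
    [-1, 0, 0, 2.5, 0, 0, 0],
    [-1, 0, 0, 0, 0, 0, 0],
  ],
)

```text
time: 6.05
ee_pos: [0.427, 0.2566, 0.1185]
tcp_rot: [-179.9, 0.1, 99.9]
wrist_force: [0.5, -0.0, 0.2]
opening: 0.0856
```

```bash
python3 -c "
from h import *
go(.4263,.2586,.06)
c=bot.camera('top')['color'][180:300,90:250,::-1];d=bot.camera('scene')['color'][60:180,200:360,::-1]
cv2.imwrite('pics/b1.png',cv2.resize(np.hstack([c,d]),None,fx=2.5,fy=2.5,interpolation=cv2.INTER_CUBIC))"
```

```text
t 6.05 pos [0.427  0.2566 0.1185] rot [-1.7987e+02  1.1000e-01  9.9950e+01] F [ 0.5 -0.   0.2] open 0.0856 
 d cm [ 0.22 -0.02  5.85] w [-0.13  0.11 -0.05]
```

View pics/b1.png

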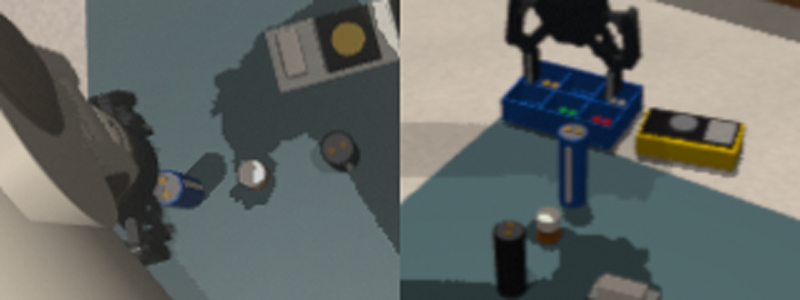

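The open jaws, at (532,80) and (617,97), straddle the blue can's top at (573,132). Down and grip.

Request:
arm_command(
  increments=[
    [-1, 0.2, 0, 2.0, 0, 0, 0],
    [-1, 0, 0, 2.0, 0, 0, 0],
    [-1, 0, 0, 1.8, 0, 0, 0],
    [-1, 0, 0, 0, 0, 0, 0],
    [1, 0, 0, 0, 0, 0, 0],
    [1, 0, 0, 0, 0, 0, 0],
    [1, 0, 0, 0, 0, 0, 0],
    [1, 0, 0, 0, 0, 0, 0],
    [1, 0, 0, 0, 0, 0, 0],
    [1, 0, 0, 0, 0, 0, 0],
  ],
)

```text
time: 7.4
ee_pos: [0.4277, 0.2599, 0.0629]
tcp_rot: [179.9, -0.0, 100.0]
wrist_force: [-0.0, -0.9, 7.2]
opening: 0.0333
```

```bash
python3 -c "
from h import *
go(.4263,.2586,.06)"
```

```text
t 7.4 pos [0.4277 0.2599 0.0629] rot [179.89  -0.   100.03] F [-0.  -0.9  7.2] open 0.0333 
 d cm [-0.1  -0.17  0.29] w [ 0.11 -0.    0.03]
```

Request:
arm_command(
  increments=[
    [1, 0, 0, -1.5, 0, 0, 0],
    [1, 0, 0, -3, 0, 0, 0],
    [1, 0, 0, -3, 0, 0, 0],
    [1, 0, 0, -3, 0, 0, 0],
    [1, 0, 0, -3, 0, 0, 0],
    [1, 0, 0, -1, 0, 0, 0],
    [1, 0, 0, 0, 0, 0, 0],
  ],
)

```text
time: 8.28
ee_pos: [0.4274, 0.2598, 0.2072]
tcp_rot: [179.9, 0.0, 100.0]
wrist_force: [0.2, -0.7, -1.1]
opening: 0.0325
```

```bash
python3 -c "
from h import *
go(.619,-.1678,.0769)"
```

```text
t 8.275 pos [0.4274 0.2598 0.2072] rot [1.7994e+02 2.0000e-02 1.0003e+02] F [ 0.2 -0.7 -1.1] open 0.0325 
 d cm [-45.44  11.4   13.06] w [0.06 0.02 0.03]
```

Request:
arm_command(
  increments=[
    [1, -2, 0.5, 0, 0, 0, 0],
    [1, -3, 0.75, 0, 0, 0, 0],
    [1, -3, 0.75, 0, 0, 0, 0],
    [1, -3, 0.75, 0, 0, 0, 0],
    [1, -3, 0.75, 0, 0, 0, 0],
    [1, -3, 0.75, 0, 0, 0, 0],
    [1, -3, 0.75, 0, 0, 0, 0],
    [1, -3, 0.75, 0, 0, 0, 0],
    [1, -3, 0.75, 0, 0, 0, 0],
    [1, -3, 0.75, 0, 0, 0, 0],
  ],
)

```text
time: 9.52
ee_pos: [0.549, -0.0142, 0.2056]
tcp_rot: [-179.9, 0.0, 100.0]
wrist_force: [-0.2, 0.3, -1.0]
opening: 0.0325
```

Request:
arm_command(
  increments=[
    [1, -3, 0.75, 0, 0, 0, 0],
    [1, -3, 0.75, 0, 0, 0, 0],
    [1, -3, 0.75, 0, 0, 0, 0],
    [1, -3, 0.75, 0, 0, 0, 0],
    [1, -3, 0.75, 0, 0, 0, 0],
    [1, -1.4, 0.4, 0, 0, 0, 0],
    [1, 0, 0, 0, 0, 0, 0],
    [1, 0, 0, 0, 0, 0, 0],
  ],
)

```text
time: 10.52
ee_pos: [0.6183, -0.1666, 0.2072]
tcp_rot: [180.0, 0.0, 100.1]
wrist_force: [-0.6, -0.6, -1.1]
opening: 0.0328
```

```bash
python3 -c "
from h import *
go(.619,-.1678,.0769)"
```

```text
t 10.525 pos [ 0.6183 -0.1666  0.2072] rot [179.99   0.   100.06] F [-0.6 -0.6 -1.1] open 0.0328 
 d cm [-0.13  0.05 13.03] w [0.01 0.   0.06]
```

Lower to about 15 mm above the floor, then look.

Request:
arm_command(
  increments=[
    [1, -0.1, 0, 2.5, 0, 0, 0],
    [1, 0, 0, 3, 0, 0, 0],
    [1, 0, 0, 3, 0, 0, 0],
    [1, 0, 0, 2.7, 0, 0, 0],
    [1, 0, 0, 0, 0, 0, 0],
  ],
)

```text
time: 11.15
ee_pos: [0.6174, -0.1672, 0.0936]
tcp_rot: [-179.9, -0.1, 100.1]
wrist_force: [0.1, -0.5, -0.8]
opening: 0.0329
```

```bash
python3 -c "
from h import *
go(.619,-.1678,.0769)
c=bot.camera('top')['color'][120:220,240:380,::-1];d=bot.camera('scene')['color'][190:310,180:320,::-1]
c=cv2.resize(c,(400,286),interpolation=cv2.INTER_CUBIC);d=cv2.resize(d[10:110],(400,286),interpolation=cv2.INTER_CUBIC)
cv2.imwrite('pics/b2.png',np.hstack([c,d]))"
```

```text
t 11.15 pos [ 0.6174 -0.1672  0.0936] rot [-1.7985e+02 -6.0000e-02  1.0009e+02] F [ 0.1 -0.5 -0.8] open 0.0329 
 d cm [-0.09  0.15  1.67] w [-0.15 -0.06  0.09]
```

View pics/b2.png

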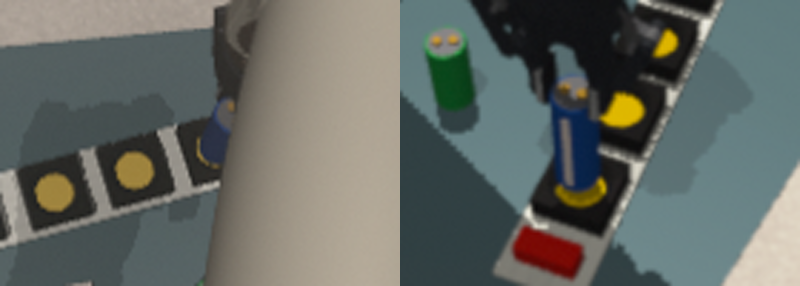

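Blue at (575,140) is centred over the pocket nearest the red block. Lower it slowly.

Request:
arm_command(
  increments=[
    [1, 0, 0.1, 0.4, 0, 0, 0],
    [1, 0, 0, 0.4, 0, 0, 0],
    [1, 0, 0, 0.4, 0, 0, 0],
    [1, 0, 0, 0.3, 0, 0, 0],
    [1, 0, 0, 0, 0, 0, 0],
  ],
)

```text
time: 11.88
ee_pos: [0.6196, -0.1684, 0.08]
tcp_rot: [180.0, 0.0, 100.0]
wrist_force: [0.1, 0.2, -1.6]
opening: 0.0327
```

```bash
python3 -c "
from h import *
go(.619,-.1678,.0769)"
```

```text
t 11.875 pos [ 0.6196 -0.1684  0.08  ] rot [1.8000e+02 2.0000e-02 1.0002e+02] F [ 0.1  0.2 -1.6] open 0.0327 
 d cm [ 0.07 -0.05  0.31] w [0.   0.02 0.02]
```

Request:
arm_command(
  increments=[
    [1, 0, 0, 0.2, 0, 0, 0],
    [1, 0, 0, 0.1, 0, 0, 0],
    [1, 0, 0, 0, 0, 0, 0],
  ],
)

```text
time: 12.25
ee_pos: [0.6198, -0.1684, 0.0773]
tcp_rot: [180.0, 0.0, 100.0]
wrist_force: [0.4, -0.4, -2.1]
opening: 0.0328
```

Request:
arm_command(
  increments=[
    [1, 0, 0, 0.1, 0, 0, 0],
    [1, 0, 0, 0, 0, 0, 0],
  ],
)

```text
time: 12.5
ee_pos: [0.62, -0.1685, 0.077]
tcp_rot: [179.9, 0.1, 100.0]
wrist_force: [-2.4, -0.2, 4.6]
opening: 0.0332
```

Touched down with a light contact of about 5 N, at the expected height. Release and rise.

Request:
arm_command(
  increments=[
    [0, 0, 0, 0, 0, 0, 0],
    [-0.4, 0, 0, 0, 0, 0, 0],
    [-0.4, 0, 0, 0, 0, 0, 0],
    [-0.6, 0, 0, 0, 0, 0, 0],
    [-0.6, 0, 0, -1, 0, 0, 0],
    [-0.6, 0, 0, -3, 0, 0, 0],
    [-0.6, 0, 0, -3, 0, 0, 0],
    [-0.6, 0, 0, -3, 0, 0, 0],
    [-1, 0, 0, -2.5, 0, 0, 0],
    [-1, 0, 0, 0, 0, 0, 0],
  ],
)

```text
time: 13.75
ee_pos: [0.6206, -0.1686, 0.2042]
tcp_rot: [179.7, 0.1, 100.0]
wrist_force: [0.4, 0.2, 0.7]
opening: 0.0854
```

```bash
python3 -c "
from h import *
go(.4507,.0905,.05)"
```

```text
t 13.75 pos [ 0.6206 -0.1686  0.2042] rot [1.7974e+02 1.3000e-01 1.0003e+02] F [0.4 0.2 0.7] open 0.0854 
 d cm [ 28.51 -12.29  15.3 ] w [0.26 0.13 0.03]
```

Request:
arm_command(
  increments=[
    [-1, 3.2, -1.35, 0, 0, 0, 0],
    [-1, 3.2, -1.35, 0, 0, 0, 0],
    [-1, 3.2, -1.35, 0, 0, 0, 0],
    [-1, 3.2, -1.35, 0, 0, 0, 0],
    [-1, 3.2, -1.35, 0, 0, 0, 0],
    [-1, 3.2, -1.35, 0, 0, 0, 0],
    [-1, 3.2, -1.35, 0, 0, 0, 0],
    [-1, 3.2, -1.35, 0, 0, 0, 0],
    [-1, 2.9, -1.5, 0, 0, 0, 0],
    [-1, 0, 0, 0, 0, 0, 0],
  ],
)

```text
time: 15.0
ee_pos: [0.4479, 0.0921, 0.2007]
tcp_rot: [180.0, 0.0, 100.2]
wrist_force: [0.3, 0.3, 0.8]
opening: 0.0854
```

Request:
arm_command(
  increments=[
    [-1, 0, 0, 3, 0, 0, 0],
    [-1, 0, 0, 3, 0, 0, 0],
    [-1, 0, 0, 3, 0, 0, 0],
    [-1, 0, 0, 0, 0, 0, 0],
    [-1, 0, 0, 0, 0, 0, 0],
  ],
)

```text
time: 15.62
ee_pos: [0.4495, 0.0906, 0.112]
tcp_rot: [179.9, 0.0, 100.0]
wrist_force: [-0.2, 0.2, 0.3]
opening: 0.0859
```

```bash
python3 -c "
from h import *
go(.4507,.0905,.05)"
```

```text
t 15.625 pos [0.4495 0.0906 0.112 ] rot [1.7992e+02 3.0000e-02 1.0001e+02] F [-0.2  0.2  0.3] open 0.0859 
 d cm [-0.03  0.11  6.2 ] w [0.08 0.03 0.01]
```

Request:
arm_command(
  increments=[
    [-1, 0, 0.1, 2.2, 0, 0, 0],
    [-1, 0, 0, 2.0, 0, 0, 0],
    [-1, 0, 0, 2.0, 0, 0, 0],
    [-1, 0, 0, 0, 0, 0, 0],
    [1, 0, 0, 0, 0, 0, 0],
    [1, 0, 0, 0, 0, 0, 0],
    [1, 0, 0, 0, 0, 0, 0],
    [1, 0, 0, 0, 0, 0, 0],
    [1, 0, 0, 0, 0, 0, 0],
    [1, 0, 0, 0, 0, 0, 0],
  ],
)

```text
time: 16.88
ee_pos: [0.4507, 0.0911, 0.0501]
tcp_rot: [179.9, 0.0, 100.0]
wrist_force: [-0.4, 0.3, 4.8]
opening: 0.0327
```

Request:
arm_command(
  increments=[
    [1, 0, 0, -1.5, 0, 0, 0],
    [1, 0, 0, -3, 0, 0, 0],
    [1, 0, 0, -3, 0, 0, 0],
    [1, 0, 0, -3, 0, 0, 0],
    [1, 0, 0, -3, 0, 0, 0],
    [1, 0, 0, -1.5, 0, 0, 0],
    [1, 0, 0, 0, 0, 0, 0],
  ],
)

```text
time: 17.75
ee_pos: [0.4504, 0.0911, 0.1999]
tcp_rot: [179.9, 0.0, 100.0]
wrist_force: [-0.9, 0.3, -1.7]
opening: 0.0327
```

```bash
python3 -c "
from h import *
go(.6045,-.0872,.064)"
```

```text
t 17.75 pos [0.4504 0.0911 0.1999] rot [1.7989e+02 3.0000e-02 1.0003e+02] F [-0.9  0.3 -1.7] open 0.0327 
 d cm [-20.24  12.04  13.63] w [0.11 0.03 0.03]
```

Request:
arm_command(
  increments=[
    [1, -2, 1.2, 0, 0, 0, 0],
    [1, -2.6, 1.6, 0, 0, 0, 0],
    [1, -2.6, 1.6, 0, 0, 0, 0],
    [1, -2.6, 1.5, 0, 0, 0, 0],
    [1, -2.6, 1.5, 0, 0, 0, 0],
    [1, -2.6, 1.5, 0, 0, 0, 0],
    [1, -2.6, 1.5, 0, 0, 0, 0],
    [1, -2.6, 1.6, 0, 0, 0, 0],
    [1, 0, 0, 0, 0, 0, 0],
    [1, 0, 0, 0, 0, 0, 0],
  ],
)

```text
time: 19.0
ee_pos: [0.6027, -0.0867, 0.1982]
tcp_rot: [-179.9, -0.0, 100.0]
wrist_force: [-0.6, 0.2, -0.8]
opening: 0.0325
```

Request:
arm_command(
  increments=[
    [1, 0, 0, 3, 0, 0, 0],
    [1, 0, 0, 3, 0, 0, 0],
    [1, 0, 0, 3, 0, 0, 0],
    [1, 0, 0, 2.5, 0, 0, 0],
    [1, 0, 0, 0, 0, 0, 0],
    [1, 0, 0, 0, 0, 0, 0],
  ],
)

```text
time: 19.75
ee_pos: [0.6036, -0.0866, 0.0856]
tcp_rot: [179.9, 0.0, 100.1]
wrist_force: [1.0, 0.8, -0.8]
opening: 0.0326
```

```bash
python3 -c "
from h import *
go(.6045,-.0872,.064)"
```

```text
t 19.75 pos [ 0.6036 -0.0866  0.0856] rot [1.7990e+02 5.0000e-02 1.0006e+02] F [ 1.   0.8 -0.8] open 0.0326 
 d cm [-0.07  0.08  2.16] w [0.1  0.05 0.06]
```

Request:
arm_command(
  increments=[
    [1, -0.1, 0.1, 0.4, 0, 0, 0],
    [1, 0, 0, 0.4, 0, 0, 0],
    [1, 0, 0, 0.4, 0, 0, 0],
    [1, 0, 0, 0.4, 0, 0, 0],
    [1, 0, 0, 0.2, 0, 0, 0],
    [1, 0, 0, 0.1, 0, 0, 0],
    [1, 0, 0, 0, 0, 0, 0],
  ],
)

```text
time: 20.62
ee_pos: [0.6046, -0.0878, 0.0653]
tcp_rot: [180.0, 0.0, 100.0]
wrist_force: [-0.5, 0.1, -1.6]
opening: 0.0325
```

Request:
arm_command(
  increments=[
    [1, 0, 0, 0.1, 0, 0, 0],
    [1, 0, 0, 0.1, 0, 0, 0],
    [1, 0, 0, 0, 0, 0, 0],
  ],
)

```text
time: 21.0
ee_pos: [0.605, -0.0879, 0.0642]
tcp_rot: [179.9, 0.1, 100.0]
wrist_force: [-1.1, 0.1, 4.3]
opening: 0.0327
```

Contact at the expected height again. Release, rise and go to green.

Request:
arm_command(
  increments=[
    [0, 0, 0, 0, 0, 0, 0],
    [-0.4, 0, 0, 0, 0, 0, 0],
    [-0.4, 0, 0, 0, 0, 0, 0],
    [-0.6, 0, 0, 0, 0, 0, 0],
    [-0.6, 0, 0, -1, 0, 0, 0],
    [-0.6, 0, 0, -3, 0, 0, 0],
    [-0.6, 0, 0, -3, 0, 0, 0],
    [-0.6, 0, 0, -3, 0, 0, 0],
    [-1, 0, 0, -3.5, 0, 0, 0],
    [-1, 0, 0, 0, 0, 0, 0],
  ],
)

```text
time: 22.25
ee_pos: [0.6056, -0.0879, 0.2022]
tcp_rot: [179.7, 0.1, 100.0]
wrist_force: [-0.7, 0.0, 0.2]
opening: 0.0853
```

```bash
python3 -c "
from h import *
go(.470,-.138,.038)
c=bot.camera('top')['color'][130:260,150:390,::-1];d=bot.camera('scene')['color'][130:310,140:320,::-1]
cv2.imwrite('pics/b3.png',np.hstack([cv2.resize(c,(440,300),interpolation=cv2.INTER_CUBIC),cv2.resize(d,(300,300),interpolation=cv2.INTER_CUBIC)]))"
```

```text
t 22.25 pos [ 0.6056 -0.0879  0.2022] rot [1.7967e+02 1.3000e-01 1.0003e+02] F [-0.7  0.   0.2] open 0.0853 
 d cm [ -2.53 -14.32  16.34] w [0.33 0.13 0.03]
```

View pics/b3.png

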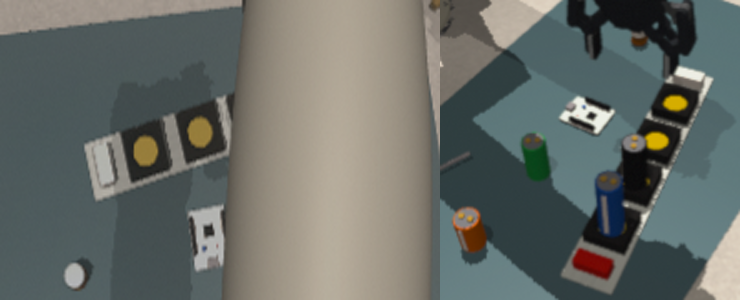

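Blue (610,205) and black (635,160) stand upright in the first two nests, with the board untouched. On to green.

Request:
arm_command(
  increments=[
    [-1, -0.5, -2.8, 0, 0, 0, 0],
    [-1, -0.5, -2.9, 0, 0, 0, 0],
    [-1, -0.5, -2.9, 0, 0, 0, 0],
    [-1, -0.5, -2.9, 0, 0, 0, 0],
    [-1, -0.5, -2.8, 0, 0, 0, 0],
    [-1, 0, 0, 0, 0, 0, 0],
    [-1, 0, 0, 3, 0, 0, 0],
    [-1, 0, 0, 3, 0, 0, 0],
    [-1, 0, 0, 3, 0, 0, 0],
    [-1, 0, 0, 0, 0, 0, 0],
  ],
)

```text
time: 23.6
ee_pos: [0.467, -0.1366, 0.1055]
tcp_rot: [-179.8, -0.1, 100.0]
wrist_force: [0.1, 0.9, 0.4]
opening: 0.0855
```

```bash
python3 -c "
from h import *
go(.470,-.138,.038)"
```

```text
t 23.6 pos [ 0.467  -0.1366  0.1055] rot [-1.7979e+02 -1.0000e-01  1.0005e+02] F [0.1 0.9 0.4] open 0.0855 
 d cm [-0.2   0.3   6.75] w [-0.21 -0.1   0.05]
```

Request:
arm_command(
  increments=[
    [-1, 0, 0.2, 2.2, 0, 0, 0],
    [-1, 0, 0, 2.2, 0, 0, 0],
    [-1, 0, 0, 2.0, 0, 0, 0],
    [-1, 0, 0, 0, 0, 0, 0],
    [1, 0, 0, 0, 0, 0, 0],
    [1, 0, 0, 0, 0, 0, 0],
    [1, 0, 0, 0, 0, 0, 0],
    [1, 0, 0, 0, 0, 0, 0],
    [1, 0, 0, 0, 0, 0, 0],
    [1, 0, 0, 0, 0, 0, 0],
  ],
)

```text
time: 24.85
ee_pos: [0.4701, -0.137, 0.0442]
tcp_rot: [180.0, 0.0, 100.0]
wrist_force: [0.2, -0.1, -0.5]
opening: 0.0002
```

Request:
arm_command(
  increments=[
    [1, 0, 0, -1.5, 0, 0, 0],
    [1, 0, 0, -3, 0, 0, 0],
    [1, 0, 0, -3, 0, 0, 0],
    [1, 0, 0, -3, 0, 0, 0],
    [1, 0, 0, -3, 0, 0, 0],
    [1, 0, 0, -2.5, 0, 0, 0],
    [1, 0, 0, 0, 0, 0, 0],
  ],
)

```text
time: 25.72
ee_pos: [0.4709, -0.1372, 0.207]
tcp_rot: [179.8, 0.1, 100.0]
wrist_force: [-0.1, 0.4, -0.7]
opening: -0.0001
```

```bash
python3 -c "
from h import *
go(.590,-.008,.052)"
```

```text
t 25.725 pos [ 0.4709 -0.1372  0.207 ] rot [1.7976e+02 1.3000e-01 1.0003e+02] F [-0.1  0.4 -0.7] open -0.0001 
 d cm [10.68 13.92 15.54] w [0.24 0.13 0.03]
```

The jaws closed to zero, so green wasn't gripped. I need to look.

```bash
python3 -c "
from h import *
c=bot.camera('top')['color'];d=bot.camera('scene')['color'][100:310,130:320,::-1]
cv2.imwrite('pics/g1.png',np.hstack([cv2.resize(c[120:290,230:400,::-1],(400,400),interpolation=cv2.INTER_CUBIC),cv2.resize(d,(362,400),interpolation=cv2.INTER_CUBIC)]))"
```

```text
(no output)
```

View pics/g1.png

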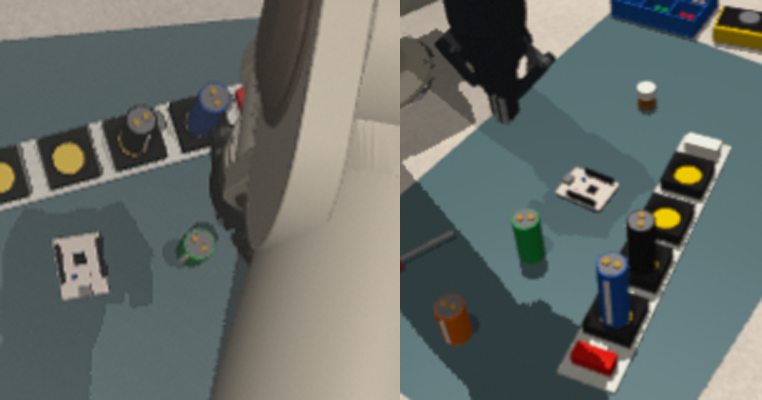

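```bash
python3 -c "
from h import *
c=bot.camera('scene');t=bot.camera('top');o=bot.get_obs()['ee_pos']
print(o, proj(c,o),proj(c,np.array([.47,-.138,.07])),proj(c,np.array([.47,-.138,0])),proj(t,np.array([[.47,-.138,.07],[.47,-.138,0]])))
d=c['color'][130:290,130:270,::-1]
cv2.imwrite('pics/g2.png',np.hstack([cv2.resize(d,None,fx=3.5,fy=3.5,interpolation=cv2.INTER_CUBIC)]))"
```

```text
[ 0.46966352 -0.13683952  0.20345329] [187.64942635 171.61359406] [195.38139508 214.14462677] [198.95630213 232.98560482] [[313.90702381 222.71197894]
 [310.02113103 226.41987737]]
```

View pics/g2.png

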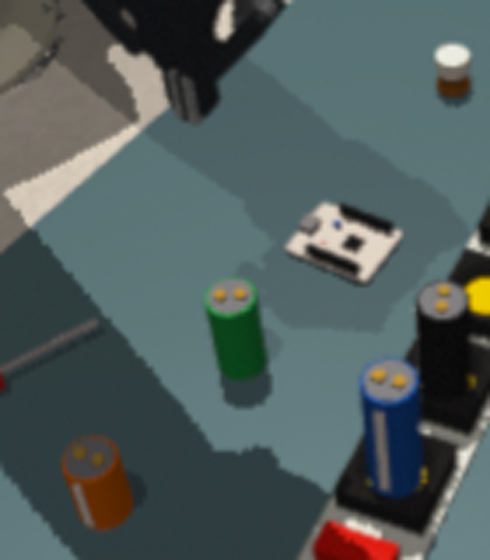

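Green stands unmoved. The shut fingertips appear at crop (190,118), which is image (184,164), while the reported TCP projects to (188,172). So the real tips sit roughly 15 mm higher than the report, and I closed over green's very top. I'll grip lower.

Request:
arm_command(
  increments=[
    [-1, 0, 0, 0, 0, 0, 0],
    [-1, 0, 0, 0, 0, 0, 0],
    [-1, 0, 0, 2.5, 0, 0, 0],
    [-1, 0, 0, 2.5, 0, 0, 0],
    [-1, 0, 0, 2.5, 0, 0, 0],
    [-1, 0, 0, 2.5, 0, 0, 0],
    [-1, 0, 0, 0, 0, 0, 0],
    [-1, 0, 0, 0, 0, 0, 0],
  ],
)

```text
time: 26.92
ee_pos: [0.4703, -0.1371, 0.1052]
tcp_rot: [179.9, 0.1, 100.0]
wrist_force: [-1.4, -0.3, -0.5]
opening: 0.0851
```

```bash
python3 -c "
from h import *
go(.470,-.138,.027)
c=bot.camera('scene')
d=c['color'][150:270,130:270,::-1];cv2.imwrite('pics/g3.png',cv2.resize(d,None,fx=4,fy=4,interpolation=cv2.INTER_CUBIC))"
```

```text
t 26.925 pos [ 0.4703 -0.1371  0.1052] rot [1.7992e+02 5.0000e-02 1.0003e+02] F [-1.4 -0.3 -0.5] open 0.0851 
 d cm [-0.08 -0.06  7.82] w [0.08 0.05 0.03]
```

View pics/g3.png

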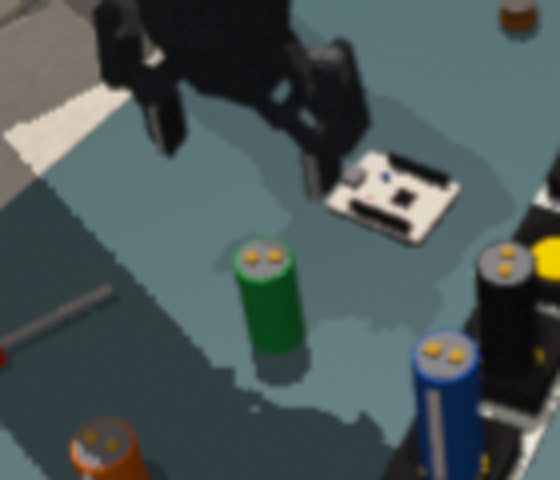

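The open tips, at (175,150) and (315,197), are also about 2 cm above where the report puts them. I'll descend to a reported TCP height of about 0.022.

Request:
arm_command(
  increments=[
    [-1, 0, 0, 2.5, 0, 0, 0],
    [-1, 0, 0, 2.5, 0, 0, 0],
    [-1, 0, 0, 2.0, 0, 0, 0],
    [-1, 0, 0, 1.2, 0, 0, 0],
    [-1, 0, 0, 0, 0, 0, 0],
    [-1, 0, 0, 0, 0, 0, 0],
  ],
)

```text
time: 27.72
ee_pos: [0.4707, -0.1372, 0.0233]
tcp_rot: [179.9, 0.1, 100.0]
wrist_force: [0.5, -0.3, 0.1]
opening: 0.0855
```

```bash
python3 -c "
from h import *
go(.470,-.138,.022)
c=bot.camera('scene')
d=c['color'][150:270,130:270,::-1];cv2.imwrite('pics/g4.png',cv2.resize(d,None,fx=4,fy=4,interpolation=cv2.INTER_CUBIC))"
```

```text
t 27.725 pos [ 0.4707 -0.1372  0.0233] rot [1.7989e+02 7.0000e-02 1.0003e+02] F [ 0.5 -0.3  0.1] open 0.0855 
 d cm [-0.07 -0.09  0.13] w [0.11 0.07 0.03]
```

View pics/g4.png

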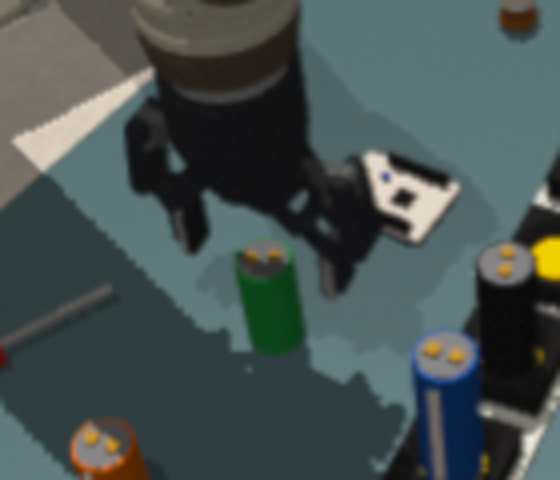

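```bash
python3 -c "
from h import *
c=bot.camera('scene')
def z(p,uv,n):
    zs=np.linspace(0,.3,301);P=np.array([[p[0],p[1],q] for q in zs]);e=proj(c,P)-uv;i=np.argmin((e**2).sum(1));print(n,'tcp z',p[2],'tip z',zs[i],'res',e[i].round(1))
z((.427,.2566,.1185),(269.8,95.2),'b1 open')
z((.4697,-.1368,.2035),(184.3,163.7),'g2 shut')
z((.4703,-.1371,.1052),(130+245/4,150+173/4),'g3 open')
z((.4707,-.1372,.0233),(130+263/4,150+272/4),'g4 open')
print(bot.get_obs()['q'])"
```

```text
b1 open tcp z 0.1185 tip z 0.159 res [-1.4  0. ]
g2 shut tcp z 0.2035 tip z 0.226 res [ 1.9 -0.2]
g3 open tcp z 0.1052 tip z 0.139 res [0.6 0. ]
g4 open tcp z 0.0233 tip z 0.056 res [ 0.8 -0. ]
[-1.62415935e+01 -2.85946073e+00 -1.79785076e+01  7.47547437e+01
 -1.11465343e-02  6.37301894e+01]
```

It's consistent: the fingertips sit about 20 mm above the reported TCP, plus 13 mm when open. Here they overlap green by about 22 mm on closing, so I'll grip now.

Request:
arm_command(
  increments=[
    [1, 0, 0, 0, 0, 0, 0],
    [1, 0, 0, 0, 0, 0, 0],
    [1, 0, 0, 0, 0, 0, 0],
    [1, 0, 0, 0, 0, 0, 0],
    [1, 0, 0, 0, 0, 0, 0],
    [1, 0, 0, 0, 0, 0, 0],
  ],
)

```text
time: 28.58
ee_pos: [0.4702, -0.1371, 0.0225]
tcp_rot: [179.9, 0.0, 100.0]
wrist_force: [-1.7, -0.1, 5.4]
opening: 0.0335
```

Gripped, with an opening of 33.5 mm. Lift and carry it to nest 3.

Request:
arm_command(
  increments=[
    [1, 0, 0, -1.5, 0, 0, 0],
    [1, 0, 0, -3, 0, 0, 0],
    [1, 0, 0, -3, 0, 0, 0],
    [1, 0, 0, -3, 0, 0, 0],
    [1, 0, 0, -3, 0, 0, 0],
    [1, 0, 0, -3, 0, 0, 0],
    [1, 0, 0, 0, 0, 0, 0],
    [1, 0, 0, 0, 0, 0, 0],
  ],
)

```text
time: 29.58
ee_pos: [0.4699, -0.1369, 0.1867]
tcp_rot: [180.0, 0.0, 100.0]
wrist_force: [-0.2, -0.1, -0.7]
opening: 0.0336
```

```bash
python3 -c "
from h import *
go(.590,-.008,.0365)"
```

```text
t 29.575 pos [ 0.4699 -0.1369  0.1867] rot [1.8000e+02 1.0000e-02 1.0003e+02] F [-0.2 -0.1 -0.7] open 0.0336 
 d cm [10.6  14.07 15.02] w [0.   0.01 0.03]
```

Request:
arm_command(
  increments=[
    [1, 1.5, 2, 0, 0, 0, 0],
    [1, 1.8, 2.4, 0, 0, 0, 0],
    [1, 1.8, 2.4, 0, 0, 0, 0],
    [1, 1.8, 2.4, 0, 0, 0, 0],
    [1, 1.9, 2.5, 0, 0, 0, 0],
    [1, 1.8, 2.4, 0, 0, 0, 0],
    [1, 0, 0, 0, 0, 0, 0],
    [1, 0, 0, 0, 0, 0, 0],
  ],
)

```text
time: 30.58
ee_pos: [0.5897, -0.0083, 0.1863]
tcp_rot: [-179.9, 0.0, 100.0]
wrist_force: [0.5, -0.7, -0.1]
opening: 0.0335
```

Request:
arm_command(
  increments=[
    [1, 0, 0, 2, 0, 0, 0],
    [1, 0, 0, 3, 0, 0, 0],
    [1, 0, 0, 3, 0, 0, 0],
    [1, 0, 0, 3, 0, 0, 0],
    [1, 0, 0, 1.5, 0, 0, 0],
    [1, 0, 0, 0, 0, 0, 0],
    [1, 0, 0, 0, 0, 0, 0],
  ],
)

```text
time: 31.45
ee_pos: [0.591, -0.0083, 0.0637]
tcp_rot: [179.9, 0.0, 100.0]
wrist_force: [-0.1, -0.1, -0.9]
opening: 0.0338
```

```bash
python3 -c "
from h import *
go(.590,-.008,.0365)"
```

```text
t 31.45 pos [ 0.591  -0.0083  0.0637] rot [1.7987e+02 5.0000e-02 1.0002e+02] F [-0.1 -0.1 -0.9] open 0.0338 
 d cm [ 0.05 -0.1   2.72] w [0.13 0.05 0.02]
```

Request:
arm_command(
  increments=[
    [1, 0, -0.1, 0.5, 0, 0, 0],
    [1, 0, 0, 0.5, 0, 0, 0],
    [1, 0, 0, 0.4, 0, 0, 0],
    [1, 0, 0, 0.4, 0, 0, 0],
    [1, 0, 0, 0.4, 0, 0, 0],
    [1, 0, 0, 0.3, 0, 0, 0],
    [1, 0, 0, 0.1, 0, 0, 0],
    [1, 0, 0, 0, 0, 0, 0],
  ],
)

```text
time: 32.45
ee_pos: [0.5895, -0.0083, 0.0365]
tcp_rot: [180.0, 0.0, 100.0]
wrist_force: [-1.3, 0.8, 2.8]
opening: 0.0335
```

Request:
arm_command(
  increments=[
    [1, 0, 0, 0.1, 0, 0, 0],
    [1, 0, 0, 0, 0, 0, 0],
  ],
)

```text
time: 32.7
ee_pos: [0.5896, -0.0083, 0.0365]
tcp_rot: [179.9, 0.0, 100.0]
wrist_force: [-5.1, -0.1, 8.6]
opening: 0.0336
```

Seated. Release, rise, and head for orange at (0.468, -0.276).

Request:
arm_command(
  increments=[
    [0, 0, 0, 0, 0, 0, 0],
    [-0.4, 0, 0, 0, 0, 0, 0],
    [-0.4, 0, 0, 0, 0, 0, 0],
    [-0.6, 0, 0, 0, 0, 0, 0],
    [-0.6, 0, 0, -1.5, 0, 0, 0],
    [-0.6, 0, 0, -3, 0, 0, 0],
    [-0.6, 0, 0, -3, 0, 0, 0],
    [-0.6, 0, 0, -3, 0, 0, 0],
    [-1, 0, 0, -3, 0, 0, 0],
    [-1, 0, 0, -2, 0, 0, 0],
  ],
)

```text
time: 33.95
ee_pos: [0.5897, -0.0082, 0.1931]
tcp_rot: [179.8, 0.1, 100.0]
wrist_force: [-0.4, -1.2, -0.5]
opening: 0.0855
```

```bash
python3 -c "
from h import *
go(.468,-.2762,.008)"
```

```text
t 33.95 pos [ 0.5897 -0.0082  0.1931] rot [1.7982e+02 6.0000e-02 1.0003e+02] F [-0.4 -1.2 -0.5] open 0.0855 
 d cm [-24.25 -16.71  18.49] w [0.18 0.06 0.03]
```

Request:
arm_command(
  increments=[
    [-1, -2.4, -1.7, 0, 0, 0, 0],
    [-1, -3.1, -2.1, 0, 0, 0, 0],
    [-1, -3.1, -2.1, 0, 0, 0, 0],
    [-1, -3.1, -2.1, 0, 0, 0, 0],
    [-1, -3.1, -2.2, 0, 0, 0, 0],
    [-1, -3.1, -2.2, 0, 0, 0, 0],
    [-1, -3.1, -2.1, 0, 0, 0, 0],
    [-1, -3.2, -2.2, 0, 0, 0, 0],
    [-1, 0, 0, 0, 0, 0, 0],
    [-1, 0, 0, 0, 0, 0, 0],
  ],
)

```text
time: 35.2
ee_pos: [0.4672, -0.2755, 0.1911]
tcp_rot: [179.9, 0.0, 100.0]
wrist_force: [-0.2, 1.1, -1.1]
opening: 0.0856
```

Request:
arm_command(
  increments=[
    [-1, 0, 0, 3, 0, 0, 0],
    [-1, 0, 0, 3, 0, 0, 0],
    [-1, 0, 0, 3, 0, 0, 0],
    [-1, 0, 0, 2, 0, 0, 0],
    [-1, 0, 0, 0, 0, 0, 0],
    [-1, 0, 0, 0, 0, 0, 0],
  ],
)

```text
time: 35.95
ee_pos: [0.4679, -0.2753, 0.0816]
tcp_rot: [179.9, 0.1, 100.1]
wrist_force: [0.7, 0.5, 0.5]
opening: 0.0854
```

```bash
python3 -c "
from h import *
go(.468,-.2762,.008)
c=bot.camera('scene')
d=c['color'][130:310,110:320,::-1];cv2.imwrite('pics/o1.png',cv2.resize(d,None,fx=3.3,fy=3.3,interpolation=cv2.INTER_CUBIC))"
```

```text
t 35.95 pos [ 0.4679 -0.2753  0.0816] rot [1.7990e+02 8.0000e-02 1.0008e+02] F [0.7 0.5 0.5] open 0.0854 
 d cm [-0.08 -0.02  7.36] w [0.1  0.08 0.08]
```

View pics/o1.png

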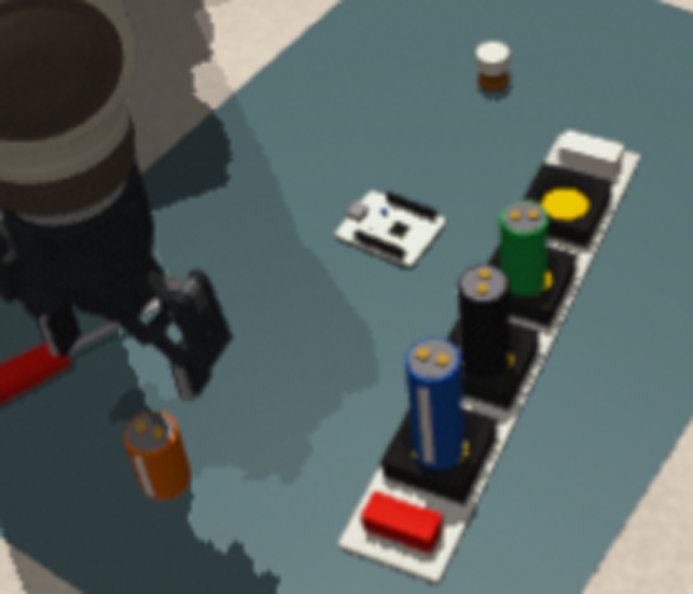

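Three cans stand upright in order, and the jaws straddle orange (150,430). Down and grip.

Request:
arm_command(
  increments=[
    [-1, -0.1, 0, 2.5, 0, 0, 0],
    [-1, 0, 0, 2.5, 0, 0, 0],
    [-1, 0, 0, 1.8, 0, 0, 0],
    [-1, 0, 0, 0.6, 0, 0, 0],
    [-1, 0, 0, 0, 0, 0, 0],
    [-1, 0, 0, 0, 0, 0, 0],
  ],
)

```text
time: 36.75
ee_pos: [0.468, -0.277, 0.0073]
tcp_rot: [179.9, 0.1, 100.0]
wrist_force: [-0.2, 1.0, 0.4]
opening: 0.0854
```

Request:
arm_command(
  increments=[
    [1, 0, 0, 0, 0, 0, 0],
    [1, 0, 0, 0, 0, 0, 0],
    [1, 0, 0, 0, 0, 0, 0],
    [1, 0, 0, 0, 0, 0, 0],
    [1, 0, 0, 0, 0, 0, 0],
    [1, 0, 0, 0, 0, 0, 0],
  ],
)

```text
time: 37.5
ee_pos: [0.4676, -0.2768, 0.0066]
tcp_rot: [179.9, 0.1, 100.0]
wrist_force: [-1.6, -0.4, 5.4]
opening: 0.0337
```

Request:
arm_command(
  increments=[
    [1, 0, 0, -1.5, 0, 0, 0],
    [1, 0, 0, -3, 0, 0, 0],
    [1, 0, 0, -3, 0, 0, 0],
    [1, 0, 0, -3, 0, 0, 0],
    [1, 0, 0, -3, 0, 0, 0],
    [1, 0, 0, -2, 0, 0, 0],
    [1, 0, 0, 0, 0, 0, 0],
    [1, 0, 0, 0, 0, 0, 0],
  ],
)

```text
time: 38.5
ee_pos: [0.4671, -0.2764, 0.1605]
tcp_rot: [-180.0, -0.0, 100.0]
wrist_force: [0.4, 0.6, -1.3]
opening: 0.0338
```

```bash
python3 -c "
from h import *
go(.5756,.0751,.0206)"
```

```text
t 38.5 pos [ 0.4671 -0.2764  0.1605] rot [-1.7999e+02 -1.0000e-02  1.0003e+02] F [ 0.4  0.6 -1.3] open 0.0338 
 d cm [32.72 16.81 13.99] w [-0.01 -0.01  0.03]
```

Request:
arm_command(
  increments=[
    [1, 2.7, 1.4, 0, 0, 0, 0],
    [1, 3, 1.5, 0, 0, 0, 0],
    [1, 3, 1.5, 0, 0, 0, 0],
    [1, 3, 1.6, 0, 0, 0, 0],
    [1, 3, 1.5, 0, 0, 0, 0],
    [1, 3, 1.5, 0, 0, 0, 0],
    [1, 3, 1.6, 0, 0, 0, 0],
    [1, 3, 1.5, 0, 0, 0, 0],
    [1, 3, 1.6, 0, 0, 0, 0],
    [1, 3, 1.5, 0, 0, 0, 0],
  ],
)

```text
time: 39.75
ee_pos: [0.5649, 0.0435, 0.1598]
tcp_rot: [-179.9, 0.0, 100.0]
wrist_force: [0.7, -0.8, -0.5]
opening: 0.0333
```

Request:
arm_command(
  increments=[
    [1, 3, 1.6, 0, 0, 0, 0],
    [1, 0, 0, 0, 0, 0, 0],
    [1, 0, 0, 0, 0, 0, 0],
    [1, 0, 0, 3, 0, 0, 0],
    [1, 0, 0, 3, 0, 0, 0],
    [1, 0, 0, 3, 0, 0, 0],
    [1, 0, 0, 2, 0, 0, 0],
    [1, 0, 0, 0, 0, 0, 0],
    [1, 0, 0, 0, 0, 0, 0],
  ],
)

```text
time: 40.88
ee_pos: [0.5761, 0.0741, 0.0522]
tcp_rot: [179.9, 0.0, 100.0]
wrist_force: [-0.0, 0.1, -1.2]
opening: 0.0337
```

```bash
python3 -c "
from h import *
go(.5756,.0751,.0206)"
```

```text
t 40.875 pos [0.5761 0.0741 0.0522] rot [1.7991e+02 4.0000e-02 9.9980e+01] F [-0.   0.1 -1.2] open 0.0337 
 d cm [ 0.11 -0.04  3.16] w [ 0.09  0.04 -0.02]
```

Request:
arm_command(
  increments=[
    [1, 0.1, 0, 0.6, 0, 0, 0],
    [1, 0, 0, 0.6, 0, 0, 0],
    [1, 0, 0, 0.5, 0, 0, 0],
    [1, 0, 0, 0.5, 0, 0, 0],
    [1, 0, 0, 0.4, 0, 0, 0],
    [1, 0, 0, 0.3, 0, 0, 0],
    [1, 0, 0, 0.1, 0, 0, 0],
    [1, 0, 0, 0, 0, 0, 0],
  ],
)

```text
time: 41.88
ee_pos: [0.5757, 0.0756, 0.0213]
tcp_rot: [180.0, 0.0, 100.0]
wrist_force: [-0.8, 0.2, -0.0]
opening: 0.034
```

Request:
arm_command(
  increments=[
    [1, 0, 0, 0.1, 0, 0, 0],
    [1, 0, 0, 0.1, 0, 0, 0],
    [1, 0, 0, 0, 0, 0, 0],
  ],
)

```text
time: 42.25
ee_pos: [0.576, 0.0757, 0.0206]
tcp_rot: [179.9, 0.0, 100.0]
wrist_force: [-2.9, -0.1, 8.0]
opening: 0.0336
```

Seated. Release, rise, and move back so both views are clear.

Request:
arm_command(
  increments=[
    [0, 0, 0, 0, 0, 0, 0],
    [-0.4, 0, 0, 0, 0, 0, 0],
    [-0.4, 0, 0, 0, 0, 0, 0],
    [-0.6, 0, 0, 0, 0, 0, 0],
    [-0.6, 0, 0, -1.5, 0, 0, 0],
    [-0.6, 0, 0, -3, 0, 0, 0],
    [-0.6, 0, 0, -3, 0, 0, 0],
    [-0.6, 0, 0, -3, 0, 0, 0],
    [-1, 0, 0, -4, 0, 0, 0],
    [-1, 0, 0, -3, 0, 0, 0],
  ],
)

```text
time: 43.5
ee_pos: [0.5758, 0.0757, 0.1973]
tcp_rot: [179.8, 0.0, 100.0]
wrist_force: [0.8, -0.4, -0.2]
opening: 0.0852
```

Request:
arm_command(
  increments=[
    [-1, 4, -3, 0, 0, 0, 0],
    [-1, 4, -3, 0, 0, 0, 0],
    [-1, 4, -3, 0, 0, 0, 0],
    [-1, 4, -3, 0, 0, 0, 0],
    [-1, 4, -3, 0, 0, 0, 0],
    [-1, 4, -3, 0, 0, 0, 0],
    [-1, 0, 0, 0, 0, 0, 0],
    [-1, 0, 0, 0, 0, 0, 0],
  ],
)

```text
time: 44.5
ee_pos: [0.3568, 0.2807, 0.1948]
tcp_rot: [179.9, 0.0, 100.1]
wrist_force: [0.1, 1.0, -0.2]
opening: 0.0854
```

```bash
python3 -c "
from h import *
go(.468,-.2762,.008)
c=bot.camera('top');s=bot.camera('scene')
cv2.imwrite('pics/f.png',np.hstack([cv2.resize(c['color'][130:270,180:390,::-1],(420,280),interpolation=cv2.INTER_CUBIC),cv2.resize(s['color'][140:310,190:320,::-1],(360,470),interpolation=cv2.INTER_CUBIC)[:280] ]) if 0 else cv2.resize(s['color'][130:310,190:340,::-1],None,fx=3.3,fy=3.3,interpolation=cv2.INTER_CUBIC))
cv2.imwrite('pics/ft.png',cv2.resize(c['color'][130:270,180:390,::-1],None,fx=3.5,fy=3.5,interpolation=cv2.INTER_CUBIC))
for n,x,y,h in [('blue',.619,-.1678,.1),('black',.6045,-.0872,.085),('green',.59,-.008,.07),('orange',.5756,.0751,.055)]:
    q=np.array([x,y,h+.014]);print(n,'expected top px: scene crop',((proj(s,q)-[190,130]+.5)*3.3).round(0),'top crop',((proj(c,q)-[180,130]+.5)*3.5).round(0), '6mm higher', ((proj(s,q+[0,0,.006])-[190,130]+.5)*3.3).round(0))"
```

```text
t 44.5 pos [0.3568 0.2807 0.1948] rot [1.7990e+02 1.0000e-02 1.0008e+02] F [ 0.1  1.  -0.2] open 0.0854 
 d cm [-56.77   1.18  18.7 ] w [0.1  0.01 0.08]
blue expected top px: scene crop [169. 359.] top crop [493. 108.] 6mm higher [168. 353.]
black expected top px: scene crop [219. 282.] top crop [383. 144.] 6mm higher [219. 276.]
green expected top px: scene crop [262. 216.] top crop [276. 179.] 6mm higher [262. 210.]
orange expected top px: scene crop [302. 156.] top crop [165. 213.] 6mm higher [303. 150.]
```

View pics/f.png

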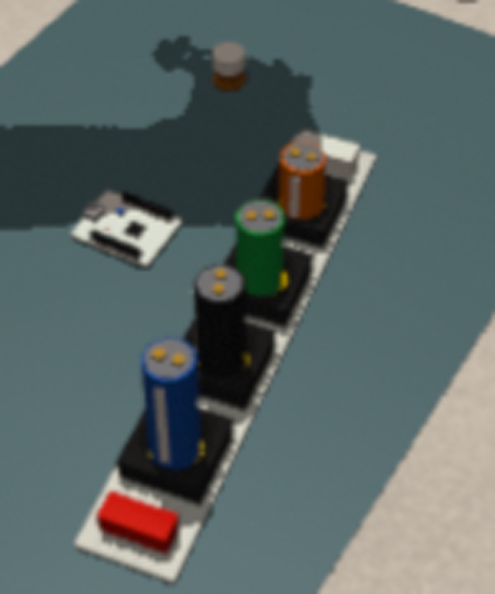

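View pics/ft.png

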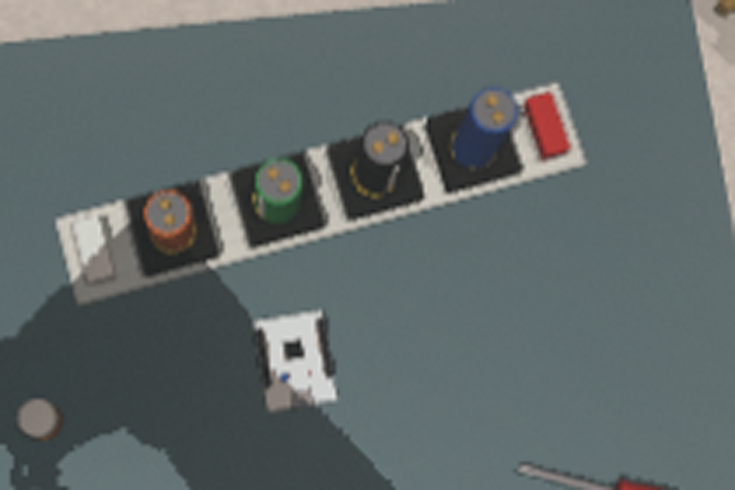

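In the scene crop the can tops sit at blue (170,358), black (219,284), green (260,217) and orange (303,156). All are within 2 px of the fully seated positions; a can sitting 6 mm high would show about 6 px off. The top view shows the same order running away from red, and the board hasn't moved.

```bash
python3 -c "
from workcell import bot
print(bot.job_done())"
```

```text
the job is handed in; nothing more can be done
None
```

All four capacitors are in the foam strip, upright and fully down. From the red end block outward they stand blue, black, green, orange, tallest to shortest. I handed the job in at about 45 s of the 96 s allowed.

- **Seating:** each can met its pocket floor within 1 mm of the height worked out from its grip, with under 9 N of contact. In the final scene view the can tops are within about 2 px of their expected seated positions; a can 6 mm too high would show about 6 px off. The top view agrees by eye.
- **Other objects:** nothing fell, and the board and the small bottle look unmoved in the final pictures. The arm was raised and clear of everything at hand-in.
- **Approach to blue:** the first approach ran the last joint up to its 180° limit (about 179.9° measured), so I turned the gripper to another angle. No range or speed fault was reported.
- **First grip on green:** it closed on nothing and left the can standing where it was. The pictures put the fingertips about 20 mm above the reported tool position, which I did not explain. I gripped green and orange lower because of it.
- **Camera agreement:** the two cameras differed by about 3 mm on positions, so I used the averages.

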